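Find the rocking paint tin lid and press it home

TASK

One of the three small paint tins with steel lids has a lid that is not properly on. Press with a fingertip on the edge of one lid after another until you find the one that rocks, then press that lid in its middle until it is fully home and level. Only touch and press: do not lift or pull any lid, and leave the other things on the bench where they stand.

Things in the scene. Friction and masses are not known exactly. Their poses are not given: they have to be found in the camera images.
- lid_1_top (a point): centre of the top face of one of three like steel tin lids, z up out of the lid. All three: 62 mm across, 10 mm thick, closing tins 71 mm across and 66 mm high that are stuck on rubber pads; tins and pads cannot move. The point leans and sinks with its lid. The tops stand about 78 to 89 mm above the bench, each differently, so height does not tell which is loose; the numbers follow no order of place
- lid_2_top (a point): centre of the top face of one of three like steel tin lids, z up out of the lid. Firm lids give less than 1 mm under 6 N, anywhere. The loose one of the three is level when untouched; pressed 20 to 28 mm from its centre with 2 to 6 N it leans towards the finger by up to 0.15 rad, its edge sinking 3 to 4 mm, and springs level when let go
- lid_3_top (a point): centre of the top face of one of three like steel tin lids, z up out of the lid. The loose one of the three, pressed within 8 mm of its centre with 14 to 20 N, slides 4.5 mm straight down to a stop, stays down and no longer rocks. It could also be pulled up out of its tin, which must not happen
- marker: bystander: white felt marker with a black cap, 123 mm long, 17 mm thick, lying to the right of the tins; origin at the centre of its underside
- flow_cup: bystander: grey conical cup standing mouth down among the tins, 55 mm wide, 63 mm high; origin at the centre of its underside
- air_cap: bystander: small pale nozzle cap, 27 mm wide, 16 mm high, among the tins; origin at the centre of its underside
- dropper_amber: bystander: slim dropper bottle with amber contents and a pointed tip, 48 mm wide, 147 mm high, standing to the right of the tins; origin at the centre of its underside
- glass_jar: bystander: jar with a yellow screw lid (not one of the tins), 62 mm wide, 78 mm high, in line with the tins; origin at the centre of its underside
- pigment_pot: bystander: lidded pot with a small top knob, 73 mm wide, 118 mm high, standing behind the tins; origin at the centre of its underside

How it is judged:
On the way, in this order (a step that is already met when the one before it is completed fails the run):
1. the loose lid has been rocked: it leans more than 0.06 rad under a press on its edge (angle between any of lid_1_top, lid_2_top, lid_3_top's own z axis and vertical above 0.06 rad), for 0.1 s.
2. the loose lid is pressed home: 3.5 mm or more below where it started, and level (distance of any of lid_1_top, lid_2_top, lid_3_top from where it was at the start of the episode above 0.0035 m and angle between each of lid_1_top, lid_2_top, lid_3_top's own z axis and vertical below 0.04 rad), for 0.2 s.
At the end, for the whole second after the job is handed in: the loose lid has gone down at least 3.5 mm of its 4.5 mm and every lid is level within 0.04 rad; the other things are at rest (all of step 2 and linear speed of each of marker, flow_cup, air_cap, dropper_amber, glass_jar, pigment_pot below 0.02 m/s); the robot touches nothing.
It fails at once if a lid is lifted or pulled off its tin (its top moves more than 7 mm) (distance of any of lid_1_top, lid_2_top, lid_3_top from where it was at the start of the episode above 0.007 m).
It fails at once if another thing on the bench is shifted by more than 25 mm, lifted or knocked over (distance of any of marker, flow_cup, air_cap, dropper_amber, glass_jar, pigment_pot from where it was at the start of the episode above 0.025 m).
It also fails if it takes over 45 s, if anything falls off the work surface, if the arm or the gripper's body presses on something with over 40 N, if the wrist force passes 120 N, or if a joint passes its speed limit or range.

ROBOT

A 6-joint arm with a two-finger parallel gripper is mounted at the origin on the work surface; the furniture and walls round the work are solid. World frame = base frame: x ahead of the robot, y to its left, z up, the work surface at z = 0. Lengths are in m, angles in rad, forces in N, time in s.
With the tool pointing down it reaches from about 0.225 to 0.875 m from the base axis. Payload 3.4 kg.
Tool frame: the origin (TCP) lies at the very end of the fingers, on their centre line; the grasp point (between the pads) lies 19 mm behind it; y points along the fingers, x is the direction in which the jaws open and shut, and the axes are right-handed (so a half turn about y gives the same grasp; the last joint's range is limited). The gripper opens to 85 mm and grips with 20 to 120 N. Pads are 22 mm wide; open, the fingers measure 114 mm over their backs; the gripper's body (76 mm by 85 mm) begins 54 mm behind the grasp point. The pads swing forward as they close: fully open they stand 13 mm farther back than shut.
Start: joints at [1.191, 0.276, 1.505, -0, 1.361, -0.121], TCP at [0.147, 0.556, 0.231] pointing down, gripper open.
Joint ranges: [-2.89, 2.89], [-0.75, 2.08], [0.22, 2.7], [-1.18, 4.32], [0.11, 2.71], [-2.7, 2.7]. Speed limits (rad/s): [2.57, 2.57, 3.14, 3.14, 3.14, 3.14].

INTERFACE

Orientations are given as [roll, pitch, yaw] about the fixed x, y, z axes, in that order (R = Rz(yaw) Ry(pitch) Rx(roll)).
In Python, from plant import sensors, grab_frame, ticket, boxes_of, silhouettes gives the robot as it stands.
- The arm moves only by the shell command python3 -m jog 'ROWS' [OPENING] [FORCE]. ROWS is text: rows parted by semicolons, each of 6 numbers parted by spaces: the shift along the tool's x, y, z in m, then the turn, a rotation vector about the tool's x, y, z in rad. A call has 1 to 5 rows; each row is the pose to reach, as a shift and turn from the pose commanded when the call began, along the tool's axes at that moment; what a row does not reach only later rows make up. A row lasts 1/10 s, in which the tool goes at most 50 mm and 8.59 degrees, less where a joint would pass 70% of its speed; a pose out of reach is approached as far as the arm can. A call with a gripper value outside its range is refused whole. OPENING is the closure, from 0 (fully open) to 1 (shut), set as the call begins (- or left out, the last holds). The fingers move at their own pace and stop on an object; FORCE is the grip in N (left out, the last holds). Time passes only in rows, so rows that repeat a pose let the fingers close. It gives the time, the measured TCP pose, the force and the opening at its end, in the units of the state.
- sensors.observe(): the state, without advancing time (a new reading comes with each control period).
- grab_frame(name): name is "scene" or "top" or "wrist"; returns a dict with "frame" (420x560x3 uint8, red, green, blue), "fx", "fy", "cx", "cy" (pixels), "rvec" (rotation vector, rad) and "tvec" (3), from world to camera coordinates, as OpenCV has them. Camera axes: x right, y down, z forward; pixel columns grow to the right and rows downward; lengths in m; the calibration is good to about 2 mm. The wrist camera is an equidistant fisheye: a pixel r from the principal point sees the ray r / f radians off the axis. A picture is of the moment at which its call begins. There is no depth.
- ticket.close_job(): hands the job in, once; it reports no verdict.
Trained networks look in the newest picture that a camera, given by its name, has taken for a name from the list of things; names that differ only in an ending like _2 or _b are one class to them, and where a whole thing is asked for, a point or a joint stands for the part that bears it (a point fixed in the world has none). Each returns a list of dicts, best first, with "conf" (0 to 1); they miss things now and then, are a little off and sometimes report something else, mostly with a low value. They report only what shows in the picture. A call takes as long as a camera call.
- boxes_of(name, camera): "extent" ([left, top, right, bottom] in pixels, round what is visible of it).
- silhouettes(name, camera): "mask" (420x560 bool, what is visible of it) and "extent" ([left, top, right, bottom] in pixels, round what is visible of it).
The state is a dict: "time": time; "q": joint angles; "joint_velocities": joint speeds; "effort": joint torques, N m; "tool_pos": TCP position; "tool_rot": TCP orientation; "wrist_force": force on the tool from outside, world axes, zero at the start; "wrist_torque": the same for the moment, N m; "finger_gap": finger opening in m.
Only numpy, scipy, OpenCV 4.12 (cv2) and the standard library are available. Lean on these libraries where they do the work, as an engineer would, in place of code of your own. Each camera call takes 0.05 s, during which the arm holds its last target.

## Working session

There is one attempt and no reset: what is moved stays moved. The work goes in short steps, Python scripts to look and compute and a shell command to move; the robot and the scene stay as the last step left them, time stands still between calls to the robot, and variables do not carry over. Pictures are saved under pics/ and viewed, and the job is handed in when it is done.

```bash
ls; mkdir -p pics
python3 - <<'E'
from plant import sensors, grab_frame, boxes_of
import cv2
print(sensors.observe())
for c in ["scene","top"]:
    f=grab_frame(c); cv2.imwrite(f"pics/{c}0.png",f["frame"][:,:,::-1])
    print(c,f["fx"],f["rvec"],f["tvec"])
    for n in ["lid_1_top","glass_jar","flow_cup","air_cap","dropper_amber","pigment_pot","marker"]:
        for b in boxes_of(n,c)[:4]: print(n,[round(float(x)) for x in b["extent"]],round(b["conf"],2))
E
```

```text
pics
{'time': 0.0, 'q': array([ 1.19098293e+00,  2.76606850e-01,  1.50616788e+00, -4.58961671e-05,
        1.36070247e+00, -1.21001330e-01]), 'joint_velocities': array([ 0.00318412,  0.00086316,  0.00041394, -0.00021588, -0.00015856,
        0.00098977]), 'effort': array([ 1.23243422e-03, -4.16784489e+01, -2.45798081e+01, -1.86108837e-04,
        1.12982641e-02, -1.10604219e-07]), 'tool_pos': array([0.14697827, 0.55533082, 0.23041912]), 'tool_rot': array([-1.57061339,  0.00187619,  1.31199405]), 'wrist_force': array([-0.02619915,  0.22975348, -0.47329528]), 'wrist_torque': array([0.04395438, 0.00700736, 0.04186859]), 'finger_gap': 0.08521280010286153}
scene 484.12468396744913 [ 1.34149794 -2.04545245  0.98972333] [0.39091542 0.27113822 0.61540792]
lid_1_top [231, 178, 261, 201] 0.79
glass_jar [226, 205, 269, 262] 0.88
flow_cup [277, 207, 302, 220] 0.51
air_cap [254, 138, 287, 199] 0.71
dropper_amber [300, 143, 330, 214] 0.6
pigment_pot [252, 139, 287, 197] 0.88
marker [312, 218, 356, 248] 0.94
top 490.1813131625621 [ 2.09436974 -2.14550047  0.22077563] [0.24369714 0.48424858 0.83921859]
lid_1_top [244, 167, 278, 200] 0.69
lid_1_top [315, 173, 350, 206] 0.18
glass_jar [230, 212, 259, 251] 0.75
flow_cup [276, 215, 305, 244] 0.55
air_cap [226, 258, 237, 274] 0.63
dropper_amber [316, 173, 351, 208] 0.84
dropper_amber [242, 168, 277, 200] 0.31
pigment_pot [284, 120, 324, 172] 0.96
marker [292, 234, 357, 255] 0.59
```

View pics/scene0.png

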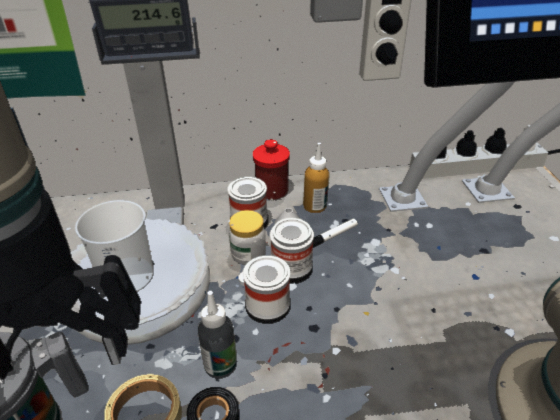

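View pics/top0.png

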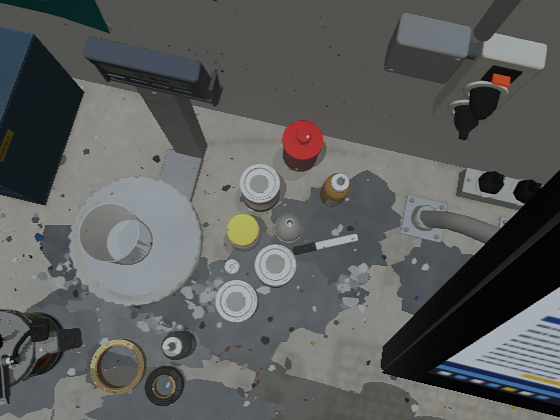

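The scene view shows the lids at about (247,187), (292,234) and (267,273). The top view shows them at about (260,184), (275,266) and (237,302). The jar is the yellow one, with the cup and cap between the tins. Next I'll zoom in and triangulate.

```bash
cat > h.py <<'E'
import numpy as np, cv2
from plant import sensors, grab_frame
from scipy.spatial.transform import Rotation as R
def P(f):
    K=np.array([[f["fx"],0,f["cx"]],[0,f["fy"],f["cy"]],[0,0,1]])
    Rm=cv2.Rodrigues(np.array(f["rvec"],float))[0]; return K,Rm,np.array(f["tvec"],float).reshape(3,1)
def proj(f,X):
    K,Rm,t=P(f); p=K@(Rm@np.atleast_2d(X).T+t); return (p[:2]/p[2]).T
def tri(fs,uv):
    Ms=[(lambda K,Rm,t:K@np.hstack([Rm,t]))(*P(f)) for f in fs]
    X=cv2.triangulatePoints(Ms[0],Ms[1],np.array(uv[0],float).reshape(2,1),np.array(uv[1],float).reshape(2,1)); X=(X[:3]/X[3]).ravel()
    return X,[np.round(proj(f,X)[0]-u,1) for f,u in zip(fs,uv)]
def onplane(f,uv,z):
    K,Rm,t=P(f); d=Rm.T@np.linalg.inv(K)@np.array([uv[0],uv[1],1.]); C=(-Rm.T@t).ravel(); return C+d*(z-C[2])/d[2]
E
python3 - <<'E'
from h import *
s=grab_frame("scene");t=grab_frame("top")
for n,a,b in [("A",(247,187),(260,184)),("B",(292,234),(275,266)),("C",(267,273),(237,302))]:
    X,e=tri([s,t],[a,b]); print(n,X.round(4),e)
for n,uv,z in [("jar",(242,230),.078),("cup",(289,227),.063),("cap",(232,266),.016),("dropper",(341,182),.14),("pot",(305,137),.118),("mk1",(295,251),.017),("mk2",(357,237),.017)]: print(n,onplane(t,uv,z).round(3))
cv2.imwrite("pics/topz.png",cv2.resize(t["frame"][150:340,190:370,::-1],None,fx=3,fy=3,interpolation=cv2.INTER_CUBIC))
cv2.imwrite("pics/scz.png",cv2.resize(s["frame"][130:330,200:380,::-1],None,fx=3,fy=3,interpolation=cv2.INTER_CUBIC))
E
```

```text
A [0.5274 0.2588 0.0851] [array([0.7, 0.1]), array([-0.7, -0.3])]
B [0.384  0.2355 0.0802] [array([0.4, 0. ]), array([-0.4, -0.2])]
C [0.3258 0.3017 0.0743] [array([0.9, 0.1]), array([-0.7, -0.3])]
jar [0.447 0.29  0.078]
cup [0.453 0.208 0.063]
cap [0.391 0.313 0.016]
dropper [0.513 0.124 0.14 ]
pot [0.6   0.178 0.118]
mk1 [0.416 0.197 0.017]
mk2 [0.439 0.081 0.017]
```

View pics/topz.png

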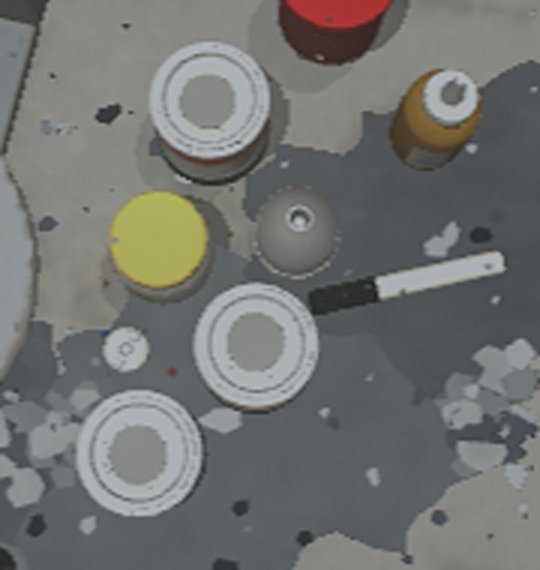

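View pics/scz.png

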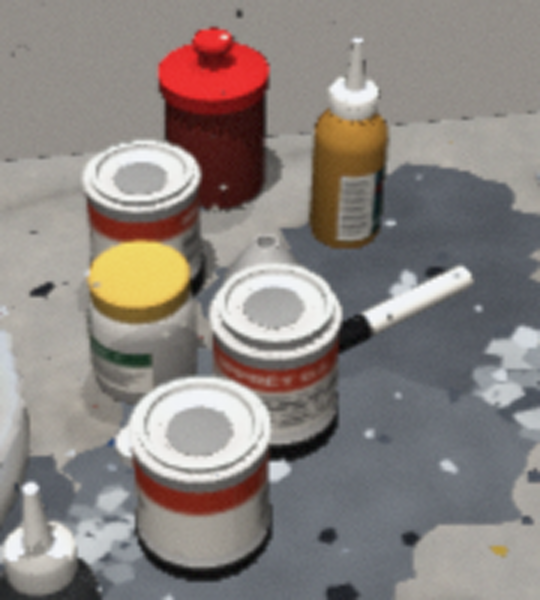

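```bash
python3 -m jog '0 0 0 0 0 0; 0 0 0 0 0 0; 0 0 0 0 0 0; 0 0 0 0 0 0; 0 0 0 0 0 0' 1 20
python3 - <<'E'
from h import *
s=grab_frame("scene");t=grab_frame("top");w=grab_frame("wrist")
for n,a,b in [("A",(246.7,189.3),(259.3,184)),("B",(291,232.3),(275.7,264)),("C",(267,273.3),(236.2,301.3))]:
    X,e=tri([s,t],[a,b]); print(n,X.round(4),e)
o=sensors.observe(); Rm=R.from_euler("xyz",o["tool_rot"]).as_matrix(); print(o["time"],o["tool_pos"],o["finger_gap"],o["wrist_force"]);print(Rm.round(3))
cv2.imwrite("pics/w1.png",w["frame"][:,:,::-1])
cv2.imwrite("pics/s1.png",cv2.resize(s["frame"][220:420,0:200,::-1],None,fx=3,fy=3))
print((np.array([0.3258,0.3017,.15])-o["tool_pos"])@Rm)
E
```

```text
time: 1.4
tool_pos: [0.1472, 0.5559, 0.2313]
tool_rot: [-1.571, -0.0, 1.312]
wrist_force: [0.7, -0.2, -0.0]
finger_gap: 0.0125
A [0.5287 0.2597 0.0795] [array([0.5, 0. ]), array([-0.4, -0.2])]
B [0.3876 0.2348 0.0807] [array([0.9, 0. ]), array([-0.7, -0.3])]
C [0.3266 0.3023 0.0731] [array([0.3, 0. ]), array([-0.3, -0.1])]
1.55 [0.14714176 0.55588757 0.23131271] -0.00018627605162862876 [ 0.81649629 -0.03446981 -0.07288417]
[[ 0.256  0.    -0.967]
 [ 0.967  0.     0.256]
 [ 0.    -1.     0.   ]]
[-0.20002713  0.08129901 -0.23774244]
```

View pics/w1.png

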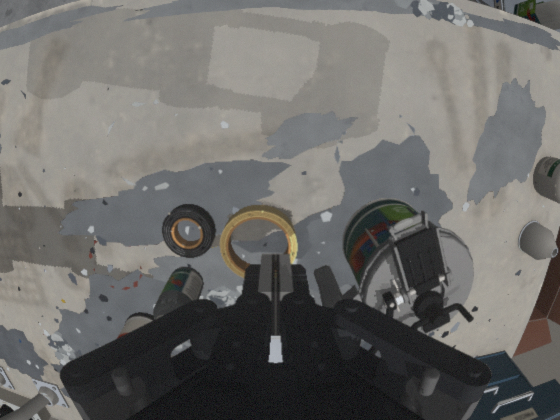

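View pics/s1.png

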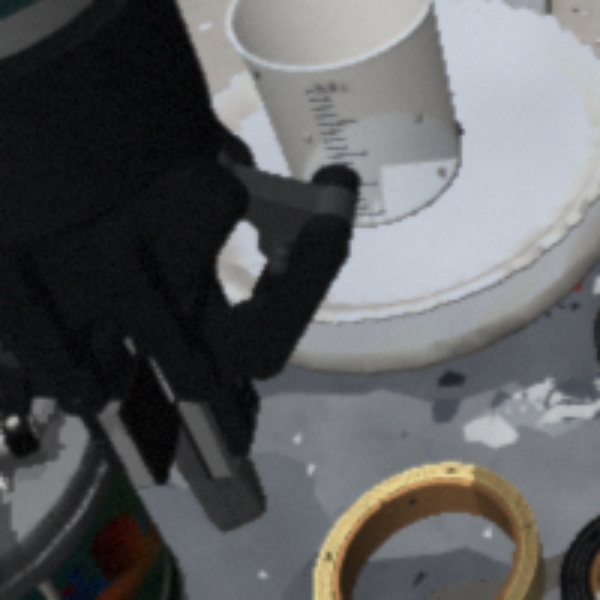

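```bash
python3 -m jog '-0.03 0 -0.035 0 0 0; -0.065 0 -0.072 0 0 0; -0.1 0 -0.111 0 0 0; -0.135 0 -0.15 0 0 0; -0.17 0 -0.188 -0.1 0 0'; python3 -m jog '-0.03 0.02 -0.034 -0.15 0 0; -0.03 0.02 -0.034 -0.15 0 0';python3 - <<'E'
from h import *
o=sensors.observe(); Rm=R.from_euler("xyz",o["tool_rot"]).as_matrix(); print(o["time"],o["tool_pos"],o["wrist_force"]);print(Rm.round(3))
C=np.array([.3266,.3023,.08]); z=np.array([-.967,.256,0])
tgt=C+.016*z; tgt[2]=.12; print(tgt,(tgt-o["tool_pos"])@Rm)
E
```

```text
time: 2.05
tool_pos: [0.2845, 0.3477, 0.2315]
tool_rot: [-1.674, -0.0, 1.309]
wrist_force: [0.5, 0.0, -0.0]
finger_gap: -0.0001
time: 2.25
tool_pos: [0.3045, 0.3044, 0.211]
tool_rot: [-1.819, 0.011, 1.31]
wrist_force: [-1.1, 0.3, 0.0]
finger_gap: 0.0002
2.25 [0.30447349 0.30437802 0.21102733] [-1.06978386  0.26015532  0.00132625]
[[ 0.258  0.234 -0.937]
 [ 0.966 -0.073  0.248]
 [-0.011 -0.969 -0.245]]
[0.311128 0.306396 0.12    ] [0.0046327  0.08965142 0.01659793]
```

```bash
python3 -m jog '0.003 0.045 0.008 0 0 0; 0.005 0.09 0.017 0 0 0; 0.005 0.09 0.017 0 0 0'
python3 - <<'E'
from h import *
s=grab_frame("scene");t=grab_frame("top")
o=sensors.observe(); print(o["tool_pos"],o["wrist_force"])
print(proj(s,o["tool_pos"]),proj(t,o["tool_pos"]))
a=cv2.resize(t["frame"][220:350,170:320,::-1],None,fx=2.6,fy=2.6,interpolation=cv2.INTER_CUBIC);b=cv2.resize(s["frame"][200:330,200:350,::-1],None,fx=2.6,fy=2.6,interpolation=cv2.INTER_CUBIC)
cv2.imwrite("pics/c1.png",np.hstack([a,b]))
E
```

```text
time: 2.55
tool_pos: [0.3123, 0.3121, 0.119]
tool_rot: [-1.815, 0.009, 1.311]
wrist_force: [-0.7, -1.3, 0.0]
finger_gap: -0.0002
[0.31555629 0.31535092 0.12375737] [-0.81814537  0.88631619  0.45916461]
[[260.5772841  256.00271051]] [[225.47750132 308.08118276]]
```

View pics/c1.png

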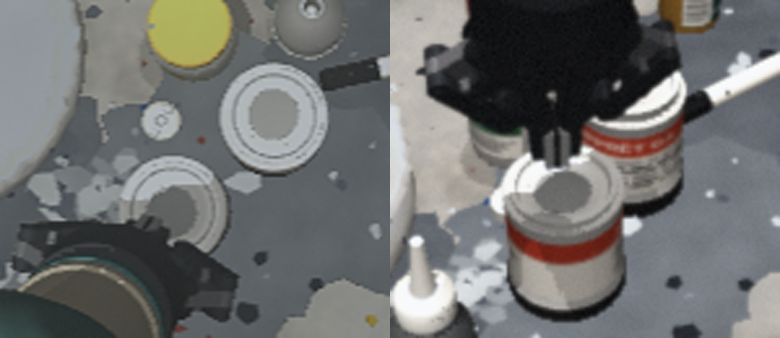

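```bash
python3 -m jog '0 0 0 0 0 0; 0 0 0 0 0 0; 0 0 0 0 0 0'
python3 - <<'E'
from h import *
for i in range(3):
    o=sensors.observe(); print(o["time"],o["tool_pos"],o["tool_rot"],o["wrist_force"])
Rm=R.from_euler("xyz",o["tool_rot"]).as_matrix(); print(Rm.round(3))
C=np.array([.3266,.3023,.08]); z=np.array([-.967,.256,0])
tgt=C+.016*z; tgt[2]=.10; print(tgt,(tgt-o["tool_pos"])@Rm)
E
```

```text
time: 2.95
tool_pos: [0.3161, 0.3158, 0.1251]
tool_rot: [-1.823, -0.003, 1.312]
wrist_force: [-1.0, 0.3, -0.0]
finger_gap: -0.0
2.95 [0.31605785 0.31581606 0.1250746 ] [-1.82255225 -0.0031683   1.31220505] [-1.01494036  0.31942059 -0.00595465]
2.95 [0.31605785 0.31581606 0.1250746 ] [-1.82255225 -0.0031683   1.31220505] [-1.01494036  0.31942059 -0.00595465]
2.95 [0.31605785 0.31581606 0.1250746 ] [-1.82255225 -0.0031683   1.31220505] [-1.01494036  0.31942059 -0.00595465]
[[ 0.256  0.242 -0.936]
 [ 0.967 -0.061  0.248]
 [ 0.003 -0.968 -0.249]]
[0.311128 0.306396 0.1     ] [-0.0104469   0.02366507  0.00852075]
```

```bash
python3 -m jog '-0.01 0.024 0.0085 0 0 0; -0.01 0.024 0.0085 0 0 0; -0.01 0.024 0.0085 0 0 0; -0.01 0.024 0.0085 0 0 0';  python3 -m jog '0 0.0029 0.0007 0 0 0; 0 0.0058 0.0015 0 0 0; 0 0.0058 0.0015 0 0 0'; python3 -m jog '0 0.0019 0.0005 0 0 0; 0 0.0019 0.0005 0 0 0;0 0.0019 0.0005 0 0 0'
```

```text
time: 3.35
tool_pos: [0.3114, 0.3068, 0.0992]
tool_rot: [-1.822, -0.002, 1.312]
wrist_force: [-0.3, -0.8, -0.3]
finger_gap: -0.0001
time: 3.65
tool_pos: [0.3104, 0.3058, 0.0919]
tool_rot: [-1.821, 0.0, 1.312]
wrist_force: [0.3, -0.1, -0.2]
finger_gap: -0.0003
time: 3.95
tool_pos: [0.3105, 0.3058, 0.09]
tool_rot: [-1.821, 0.0, 1.312]
wrist_force: [0.2, 0.2, 0.2]
finger_gap: 0.0
```

```bash
python3 -m jog '0 0.0019 0.0005 0 0 0; 0 0.0019 0.0005 0 0 0;0 0.0019 0.0005 0 0 0'; python3 -m jog '0 0.0015 0.0004 0 0 0; 0 0.0015 0.0004 0 0 0;0 0.0015 0.0004 0 0 0'
```

```text
time: 4.25
tool_pos: [0.3104, 0.3057, 0.0881]
tool_rot: [-1.821, 0.0, 1.312]
wrist_force: [0.8, 0.3, 0.8]
finger_gap: 0.0001
time: 4.55
tool_pos: [0.3104, 0.3058, 0.0865]
tool_rot: [-1.821, 0.0, 1.312]
wrist_force: [1.3, 0.1, 0.2]
finger_gap: -0.0002
```

```bash
python3 -m jog '0 0.0015 0.0004 0 0 0; 0 0.0015 0.0004 0 0 0;0 0.0015 0.0004 0 0 0'
```

```text
time: 4.85
tool_pos: [0.3104, 0.3058, 0.085]
tool_rot: [-1.821, 0.0, 1.312]
wrist_force: [0.2, -0.6, 0.1]
finger_gap: -0.0002
```

```bash
python3 -m jog '0 0.001 0.00025 0 0 0; 0 0.001 0.00025 0 0 0;0 0.001 0.00025 0 0 0'
```

```text
time: 5.15
tool_pos: [0.3104, 0.3057, 0.084]
tool_rot: [-1.821, 0.0, 1.312]
wrist_force: [0.3, -0.4, -0.2]
finger_gap: -0.0001
```

Noise is under about 1 N. I'll keep going down in 1 mm steps.

```bash
python3 -m jog '0 0.001 0.00025 0 0 0; 0 0.001 0.00025 0 0 0;0 0.001 0.00025 0 0 0'
```

```text
time: 5.45
tool_pos: [0.3104, 0.3058, 0.0829]
tool_rot: [-1.821, -0.0, 1.312]
wrist_force: [0.5, -1.7, -0.1]
finger_gap: 0.0001
```

```bash
python3 -m jog '0 0.001 0.00025 0 0 0; 0 0.001 0.00025 0 0 0;0 0.001 0.00025 0 0 0'
```

```text
time: 5.75
tool_pos: [0.3104, 0.3058, 0.0819]
tool_rot: [-1.821, 0.0, 1.312]
wrist_force: [0.2, -0.3, 0.3]
finger_gap: -0.0003
```

```bash
python3 -m jog '0 0.001 0.00025 0 0 0; 0 0.001 0.00025 0 0 0;0 0.001 0.00025 0 0 0'
```

```text
time: 6.05
tool_pos: [0.3104, 0.3058, 0.0809]
tool_rot: [-1.821, -0.0, 1.312]
wrist_force: [-0.4, 0.2, 0.4]
finger_gap: -0.0003
```

```bash
python3 -m jog '0 0.001 0.00025 0 0 0; 0 0.001 0.00025 0 0 0;0 0.001 0.00025 0 0 0'
```

```text
time: 6.35
tool_pos: [0.3105, 0.3059, 0.0805]
tool_rot: [-1.821, -0.0, 1.312]
wrist_force: [-2.8, -0.7, 6.0]
finger_gap: 0.0001
```

```bash
python3 -m jog '0 0.001 0.00025 0 0 0; 0 0.001 0.00025 0 0 0;0 0.001 0.00025 0 0 0'
```

```text
time: 6.65
tool_pos: [0.3106, 0.3059, 0.0803]
tool_rot: [-1.822, -0.001, 1.312]
wrist_force: [-4.1, -0.7, 14.0]
finger_gap: -0.0
```

Run:
```python
from h import *
s=grab_frame("scene");t=grab_frame("top");w=grab_frame("wrist")
b=cv2.resize(s["frame"][210:330,210:350,::-1],None,fx=2.8,fy=2.8,interpolation=cv2.INTER_CUBIC)
c=cv2.resize(w["frame"][180:300,210:350,::-1],None,fx=2.8,fy=2.8,interpolation=cv2.INTER_CUBIC)
cv2.imwrite("pics/c2.png",np.hstack([b,c]))
```

```text
(no output)
```

View pics/c2.png

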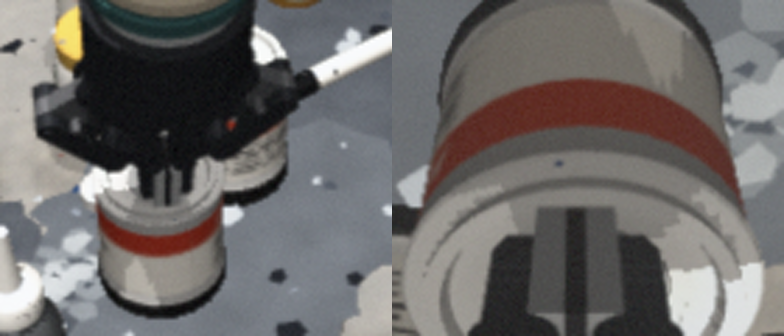

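```bash
python3 -m jog '0 -0.02 -0.005 0 0 0; 0 -0.05 -0.0125 0 0 0; 0 -0.05 -0.0125 0 0 0; 0 -0.05 -0.0125 0 0 0'
python3 - <<'E'
from h import *
o=sensors.observe(); print(o["tool_pos"],o["wrist_force"])
Rm=R.from_euler("xyz",o["tool_rot"]).as_matrix()
z=np.array([-.967,.256,0])
for C in [np.array([.3866,.2350,0]),np.array([.5284,.2594,0])]:
  tgt=C+.016*z; tgt[2]=.13; print(tgt,((tgt-o["tool_pos"])@Rm).round(4))
E
```

```text
time: 7.2
tool_pos: [0.3103, 0.3061, 0.1308]
tool_rot: [-1.821, -0.001, 1.312]
wrist_force: [-0.4, 0.6, -0.6]
finger_gap: -0.0
[0.31034737 0.30607048 0.13077395] [-0.42141979  0.61863772 -0.63023605]
[0.371128 0.239096 0.13    ] [-0.0492  0.0195 -0.0734]
[0.512928 0.263496 0.13    ] [ 0.0107  0.052  -0.2001]
```

```bash
python3 -m jog '-0.025 0.01 -0.037 0 0 0; -0.049 0.0195 -0.0734 0 0 0; -0.049 0.0195 -0.0734 0 0 0; -0.049 0.0195 -0.0734 0 0 0; -0.049 0.0195 -0.0734 0 0 0'; python3 -m jog '0 0.016 0.004 0 0 0; 0 0.033 0.0085 0 0 0; 0 0.033 0.0085 0 0 0;0 0.033 0.0085 0 0 0;0 0.033 0.0085 0 0 0'; python3 -m jog '0 0.0029 0.0007 0 0 0;0 0.0029 0.0007 0 0 0;0 0.0029 0.0007 0 0 0'
```

```text
time: 7.7
tool_pos: [0.37, 0.239, 0.1287]
tool_rot: [-1.819, 0.001, 1.312]
wrist_force: [0.0, 0.3, 0.4]
finger_gap: 0.0002
time: 8.2
tool_pos: [0.3711, 0.24, 0.0962]
tool_rot: [-1.822, -0.001, 1.313]
wrist_force: [0.4, -0.2, -0.5]
finger_gap: -0.0003
time: 8.5
tool_pos: [0.3712, 0.2391, 0.0928]
tool_rot: [-1.821, -0.0, 1.312]
wrist_force: [-1.3, 0.0, -0.6]
finger_gap: -0.0
```

```bash
python3 -m jog '0 0.001 0.00025 0 0 0; 0 0.001 0.00025 0 0 0;0 0.001 0.00025 0 0 0'
```

```text
time: 8.8
tool_pos: [0.371, 0.239, 0.0915]
tool_rot: [-1.821, -0.0, 1.312]
wrist_force: [0.3, -0.8, -0.6]
finger_gap: 0.0004
```

```bash
python3 -m jog '0 0.001 0.00025 0 0 0; 0 0.001 0.00025 0 0 0;0 0.001 0.00025 0 0 0'
```

```text
time: 9.1
tool_pos: [0.371, 0.239, 0.0905]
tool_rot: [-1.821, 0.0, 1.312]
wrist_force: [0.3, -0.3, -1.2]
finger_gap: -0.0001
```

```bash
python3 -m jog '0 0.001 0.00025 0 0 0; 0 0.001 0.00025 0 0 0;0 0.001 0.00025 0 0 0'
```

```text
time: 9.4
tool_pos: [0.371, 0.239, 0.0894]
tool_rot: [-1.821, -0.0, 1.312]
wrist_force: [0.8, 0.1, 0.5]
finger_gap: -0.0003
```

```bash
python3 -m jog '0 0.001 0.00025 0 0 0; 0 0.001 0.00025 0 0 0;0 0.001 0.00025 0 0 0'
```

```text
time: 9.7
tool_pos: [0.371, 0.239, 0.0884]
tool_rot: [-1.821, 0.0, 1.312]
wrist_force: [-0.1, 0.1, 0.2]
finger_gap: -0.0
```

```bash
python3 -m jog '0 0.001 0.00025 0 0 0; 0 0.001 0.00025 0 0 0;0 0.001 0.00025 0 0 0'
```

```text
time: 10.0
tool_pos: [0.3711, 0.2391, 0.0874]
tool_rot: [-1.821, -0.0, 1.312]
wrist_force: [-0.8, -0.2, 0.5]
finger_gap: 0.0002
```

```bash
python3 -m jog '0 0.001 0.00025 0 0 0; 0 0.001 0.00025 0 0 0;0 0.001 0.00025 0 0 0'
```

```text
time: 10.3
tool_pos: [0.3711, 0.2391, 0.0864]
tool_rot: [-1.821, -0.0, 1.312]
wrist_force: [-0.6, 0.7, 0.8]
finger_gap: 0.0002
```

```bash
python3 -m jog '0 0.001 0.00025 0 0 0; 0 0.001 0.00025 0 0 0;0 0.001 0.00025 0 0 0'
```

```text
time: 10.6
tool_pos: [0.371, 0.2391, 0.0853]
tool_rot: [-1.821, -0.0, 1.312]
wrist_force: [-0.9, 0.4, 0.9]
finger_gap: -0.0003
```

```bash
python3 -m jog '0 0.001 0.00025 0 0 0; 0 0.001 0.00025 0 0 0;0 0.001 0.00025 0 0 0'
```

```text
time: 10.9
tool_pos: [0.371, 0.239, 0.0844]
tool_rot: [-1.821, 0.0, 1.312]
wrist_force: [-1.5, 0.3, 3.4]
finger_gap: 0.0
```

```bash
python3 -m jog '0 0.001 0.00025 0 0 0; 0 0.001 0.00025 0 0 0;0 0.001 0.00025 0 0 0'
```

```text
time: 11.2
tool_pos: [0.371, 0.239, 0.084]
tool_rot: [-1.821, -0.0, 1.312]
wrist_force: [-4.0, -0.8, 9.2]
finger_gap: -0.0001
```

Run:
```python
from h import *
s=grab_frame("scene");w=grab_frame("wrist")
b=cv2.resize(s["frame"][170:290,220:360,::-1],None,fx=2.8,fy=2.8,interpolation=cv2.INTER_CUBIC)
c=cv2.resize(w["frame"][180:300,210:350,::-1],None,fx=2.8,fy=2.8,interpolation=cv2.INTER_CUBIC)
cv2.imwrite("pics/b2.png",np.hstack([b,c]))
```

```text
(no output)
```

View pics/b2.png

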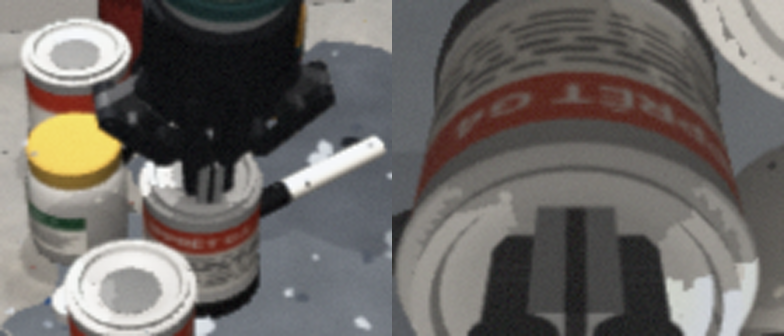

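B looks firm too: force jumps to 9 N within about 1 mm. Next is A.

```bash
python3 -m jog '0 -0.02 -0.005 0 0 0; 0 -0.045 -0.0115 0 0 0; 0 -0.07 -0.018 0 0 0; 0 -0.07 -0.018 0 0 0'
python3 - <<'E'
from h import *
o=sensors.observe(); print(o["tool_pos"],o["wrist_force"])
Rm=R.from_euler("xyz",o["tool_rot"]).as_matrix()
z=np.array([-.967,.256,0])
for C in [np.array([.5284,.2594,0])]:
  tgt=C+.016*z; tgt[2]=.15; print(tgt,((tgt-o["tool_pos"])@Rm).round(4))
E
```

```text
time: 11.7
tool_pos: [0.3738, 0.2405, 0.1589]
tool_rot: [-1.827, -0.006, 1.312]
wrist_force: [0.5, 0.1, 0.1]
finger_gap: 0.0002
[0.37377039 0.24045713 0.15887457] [0.52017783 0.115432   0.11037848]
[0.512928 0.263496 0.15    ] [ 0.0578  0.0415 -0.1221]
```

```bash
python3 -m jog '0.018 0.013 -0.038 0 0 0; 0.036 0.026 -0.076 0 0 0; 0.058 0.0415 -0.122 0 0 0; 0.058 0.0415 -0.122 0 0 0; 0.058 0.0415 -0.122 0 0 0';python3 -m jog '0 0 0 0 0 0;0 0 0 0 0 0';  python3 - <<'E'
from h import *
o=sensors.observe(); print(o["tool_pos"],o["wrist_force"])
Rm=R.from_euler("xyz",o["tool_rot"]).as_matrix()
z=np.array([-.967,.256,0])
for C in [np.array([.5284,.2594,0])]:
  tgt=C+.016*z; tgt[2]=.097; print(tgt,((tgt-o["tool_pos"])@Rm).round(4))
E
```

```text
time: 12.2
tool_pos: [0.5106, 0.2616, 0.1436]
tool_rot: [-1.819, 0.002, 1.311]
wrist_force: [-1.2, -0.2, -0.6]
finger_gap: 0.0001
time: 12.4
tool_pos: [0.5085, 0.2618, 0.1451]
tool_rot: [-1.819, 0.001, 1.313]
wrist_force: [0.6, -0.2, -0.8]
finger_gap: 0.0003
[0.50845057 0.26181012 0.1450626 ] [ 0.58821398 -0.22268848 -0.83278329]
[0.512928 0.263496 0.097   ] [0.0028 0.0475 0.008 ]
```

```bash
python3 -m jog '0.001 0.02 0.003 0 0 0;0.003 0.0475 0.008 0 0 0;0.003 0.0475 0.008 0 0 0;0.003 0.0475 0.008 0 0 0;0.003 0.0475 0.008 0 0 0'; python3 -m jog '0 0.002 0.0005 0 0 0;0 0.002 0.0005 0 0 0;0 0.002 0.0005 0 0 0'; python3 -m jog '0 0.001 0.00025 0 0 0; 0 0.001 0.00025 0 0 0;0 0.001 0.00025 0 0 0'
```

```text
time: 12.9
tool_pos: [0.5153, 0.2645, 0.0991]
tool_rot: [-1.823, -0.002, 1.313]
wrist_force: [-0.4, -0.6, -0.0]
finger_gap: 0.0003
time: 13.2
tool_pos: [0.515, 0.2642, 0.096]
tool_rot: [-1.821, -0.001, 1.312]
wrist_force: [-0.9, -0.2, 0.2]
finger_gap: -0.0003
time: 13.5
tool_pos: [0.5149, 0.264, 0.0944]
tool_rot: [-1.821, -0.0, 1.312]
wrist_force: [0.8, -0.4, -0.1]
finger_gap: -0.0006
```

```bash
python3 -m jog '0 0.001 0.00025 0 0 0; 0 0.001 0.00025 0 0 0;0 0.001 0.00025 0 0 0'
```

```text
time: 13.8
tool_pos: [0.5148, 0.264, 0.0933]
tool_rot: [-1.821, 0.0, 1.312]
wrist_force: [0.7, -0.4, 0.6]
finger_gap: 0.0001
```

```bash
python3 -m jog '0 0.001 0.00025 0 0 0; 0 0.001 0.00025 0 0 0;0 0.001 0.00025 0 0 0'
```

```text
time: 14.1
tool_pos: [0.5149, 0.2641, 0.0924]
tool_rot: [-1.821, -0.0, 1.312]
wrist_force: [-0.8, -0.0, -0.2]
finger_gap: 0.0005
```

```bash
python3 -m jog '0 0.001 0.00025 0 0 0; 0 0.001 0.00025 0 0 0;0 0.001 0.00025 0 0 0'
```

```text
time: 14.4
tool_pos: [0.5149, 0.2641, 0.0913]
tool_rot: [-1.821, -0.0, 1.312]
wrist_force: [-0.2, 1.0, 0.7]
finger_gap: -0.0004
```

```bash
python3 -m jog '0 0.001 0.00025 0 0 0; 0 0.001 0.00025 0 0 0;0 0.001 0.00025 0 0 0'
```

```text
time: 14.7
tool_pos: [0.5148, 0.264, 0.0902]
tool_rot: [-1.821, 0.0, 1.312]
wrist_force: [1.1, 0.0, 0.9]
finger_gap: 0.0001
```

```bash
python3 -m jog '0 0.001 0.00025 0 0 0; 0 0.001 0.00025 0 0 0;0 0.001 0.00025 0 0 0'
```

```text
time: 15.0
tool_pos: [0.5149, 0.264, 0.0892]
tool_rot: [-1.821, 0.0, 1.312]
wrist_force: [1.2, 0.0, -0.2]
finger_gap: 0.0004
```

```bash
python3 -m jog '0 0.001 0.00025 0 0 0; 0 0.001 0.00025 0 0 0;0 0.001 0.00025 0 0 0'
```

```text
time: 15.3
tool_pos: [0.5149, 0.2641, 0.0882]
tool_rot: [-1.821, -0.0, 1.312]
wrist_force: [1.5, 0.4, -0.6]
finger_gap: 0.0001
```

```bash
python3 -m jog '0 0.001 0.00025 0 0 0; 0 0.001 0.00025 0 0 0;0 0.001 0.00025 0 0 0'
```

```text
time: 15.6
tool_pos: [0.5149, 0.2641, 0.0872]
tool_rot: [-1.821, -0.0, 1.312]
wrist_force: [0.2, -0.4, -0.1]
finger_gap: 0.0001
```

```bash
python3 -m jog '0 0.001 0.00025 0 0 0; 0 0.001 0.00025 0 0 0;0 0.001 0.00025 0 0 0'
```

```text
time: 15.9
tool_pos: [0.5149, 0.2641, 0.0862]
tool_rot: [-1.821, -0.0, 1.312]
wrist_force: [0.4, -0.0, -0.7]
finger_gap: 0.0001
```

```bash
python3 -m jog '0 0.001 0.00025 0 0 0; 0 0.001 0.00025 0 0 0;0 0.001 0.00025 0 0 0'
```

```text
time: 16.2
tool_pos: [0.5151, 0.2641, 0.086]
tool_rot: [-1.822, -0.001, 1.312]
wrist_force: [-1.4, -0.1, 6.1]
finger_gap: -0.0001
```

```bash
python3 -m jog '0 0.001 0.00025 0 0 0; 0 0.001 0.00025 0 0 0;0 0.001 0.00025 0 0 0'
```

```text
time: 16.5
tool_pos: [0.5151, 0.2641, 0.0858]
tool_rot: [-1.822, -0.001, 1.312]
wrist_force: [-4.7, -0.8, 11.4]
finger_gap: 0.0
```

Run:
```python
from h import *
s=grab_frame("scene");w=grab_frame("wrist")
b=cv2.resize(s["frame"][130:250,190:330,::-1],None,fx=2.8,fy=2.8,interpolation=cv2.INTER_CUBIC)
c=cv2.resize(w["frame"][180:300,210:350,::-1],None,fx=2.8,fy=2.8,interpolation=cv2.INTER_CUBIC)
cv2.imwrite("pics/a2.png",np.hstack([b,c]))
```

```text
(no output)
```

View pics/a2.png

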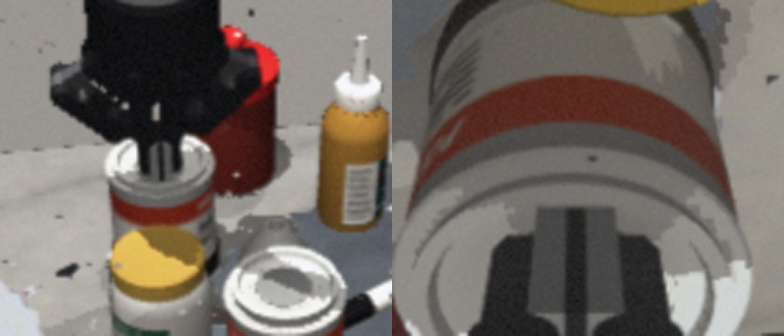

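A is firm as well, very stiff. B was softer. Its stop height was also only 1 mm above the triangulated height, where A and C were 4–5 mm above, so B's edge probably sank about 3 mm. I'll retest B carefully, averaging the force and comparing images.

```bash
python3 -m jog '0 -0.02 -0.005 0 0 0; 0 -0.045 -0.0115 0 0 0; 0 -0.06 -0.0155 0 0 0; 0 -0.06 -0.0155 0 0 0'
python3 - <<'E'
from h import *
o=sensors.observe(); print(o["tool_pos"],o["wrist_force"])
Rm=R.from_euler("xyz",o["tool_rot"]).as_matrix()
tgt=np.array([.3698,.2393,.145]); print(((tgt-o["tool_pos"])@Rm).round(4))
E
```

```text
time: 17.0
tool_pos: [0.5167, 0.2648, 0.1487]
tool_rot: [-1.825, -0.004, 1.312]
wrist_force: [0.4, 1.1, -0.3]
finger_gap: 0.0
[0.51674266 0.2648327  0.14871192] [ 0.44608645  1.05899511 -0.28099265]
[-0.0623 -0.0307  0.132 ]
```

```bash
python3 -m jog '-0.02 -0.01 0.04 0 0 0; -0.04 -0.02 0.085 0 0 0; -0.0623 -0.0307 0.132 0 0 0; -0.0623 -0.0307 0.132 0 0 0;-0.0623 -0.0307 0.132 0 0 0'; python3 -m jog '0 0 0 0 0 0;0 0 0 0 0 0'
python3 - <<'E'
from h import *
o=sensors.observe(); print(o["tool_pos"],o["wrist_force"])
Rm=R.from_euler("xyz",o["tool_rot"]).as_matrix()
tgt=np.array([.3698,.2393,.093]); print(((tgt-o["tool_pos"])@Rm).round(4))
E
```

```text
time: 17.5
tool_pos: [0.3666, 0.238, 0.1425]
tool_rot: [-1.82, 0.001, 1.313]
wrist_force: [1.2, 0.3, 0.9]
finger_gap: 0.0001
time: 17.7
tool_pos: [0.3698, 0.2391, 0.1433]
tool_rot: [-1.822, -0.001, 1.312]
wrist_force: [0.7, -0.3, -0.4]
finger_gap: 0.0001
[0.36979929 0.23906895 0.14329242] [ 0.74670588 -0.30082289 -0.38364141]
[0.0002 0.0487 0.0125]
```

```bash
python3 -m jog '0 0.025 0.006 0 0 0;0 0.0487 0.0125 0 0 0;0 0.0487 0.0125 0 0 0;0 0.0487 0.0125 0 0 0;0 0.0487 0.0125 0 0 0'
python3 - <<'E'
from h import *
fs=[]
for i in range(4):
    w=grab_frame("wrist"); o=sensors.observe(); fs.append(o["wrist_force"])
print(o["time"],o["tool_pos"],np.mean(fs,0))
cv2.imwrite("pics/bw0.png",w["frame"][:,:,::-1]); cv2.imwrite("pics/bs0.png",grab_frame("scene")["frame"][:,:,::-1])
E
python3 -m jog '0 0.003 0.0008 0 0 0; 0 0.0039 0.001 0 0 0; 0 0.0039 0.001 0 0 0'; python3 -m jog '0 0.001 0.00025 0 0 0; 0 0.001 0.00025 0 0 0;0 0.001 0.00025 0 0 0'
```

```text
time: 18.2
tool_pos: [0.3696, 0.2392, 0.0939]
tool_rot: [-1.822, -0.002, 1.312]
wrist_force: [0.6, -0.5, -0.0]
finger_gap: 0.0002
18.4 [0.36879877 0.23891219 0.09385187] [ 0.14600532  0.3054893  -0.13996866]
time: 18.75
tool_pos: [0.3679, 0.2384, 0.0887]
tool_rot: [-1.82, 0.0, 1.312]
wrist_force: [-0.6, -0.3, -0.4]
finger_gap: 0.0003
time: 19.05
tool_pos: [0.3681, 0.2385, 0.0878]
tool_rot: [-1.821, 0.0, 1.312]
wrist_force: [-0.3, -0.4, 0.9]
finger_gap: -0.0002
```

```bash
python3 -m jog '0 0.001 0.00025 0 0 0;0 0.001 0.00025 0 0 0'; python3 -m jog '0 0.001 0.00025 0 0 0;0 0.001 0.00025 0 0 0';  python3 - <<'E'
from h import *
fs=[]
for i in range(6):
    w=grab_frame("wrist"); o=sensors.observe(); fs.append(o["wrist_force"])
print(o["time"],o["tool_pos"],np.mean(fs,0))
E
```

```text
time: 19.25
tool_pos: [0.3681, 0.2385, 0.0868]
tool_rot: [-1.821, -0.0, 1.312]
wrist_force: [-0.1, -0.3, 0.9]
finger_gap: 0.0001
time: 19.45
tool_pos: [0.3681, 0.2385, 0.0857]
tool_rot: [-1.821, -0.0, 1.312]
wrist_force: [-0.7, 0.2, 0.5]
finger_gap: 0.0001
19.75 [0.36814226 0.23850312 0.0858327 ] [-0.44157059 -0.12511505  0.73304754]
```

```bash
python3 -m jog '0 0.001 0.00025 0 0 0;0 0.001 0.00025 0 0 0';python3 - <<'E'
from h import *
fs=[]
for i in range(6):
    w=grab_frame("wrist"); o=sensors.observe(); fs.append(o["wrist_force"])
print(o["time"],o["tool_pos"],np.mean(fs,0))
E
```

```text
time: 19.95
tool_pos: [0.3681, 0.2385, 0.0847]
tool_rot: [-1.821, -0.0, 1.312]
wrist_force: [0.0, 0.8, 1.0]
finger_gap: 0.0002
20.25 [0.36807102 0.23846676 0.08476161] [-0.84070562  0.53603578  1.12348675]
```

The averaged force rises slowly (0.7 to 1.1 N) while the finger sinks, so B is rocking. I'll press a little more, then compare images.

```bash
python3 -m jog '0 0.001 0.00025 0 0 0;0 0.001 0.00025 0 0 0; 0 0.001 0.00025 0 0 0';python3 - <<'E'
from h import *
fs=[]
for i in range(4):
    w=grab_frame("wrist"); o=sensors.observe(); fs.append(o["wrist_force"])
print(o["time"],o["tool_pos"],np.mean(fs,0))
cv2.imwrite("pics/bw1.png",w["frame"][:,:,::-1]); cv2.imwrite("pics/bs1.png",grab_frame("scene")["frame"][:,:,::-1])
a,b=[cv2.resize(cv2.imread(f"pics/bs{i}.png")[190:280,235:335],None,fx=4,fy=4,interpolation=cv2.INTER_CUBIC) for i in (0,1)]
cv2.imwrite("pics/bcmp.png",np.hstack([a,b]))
E
```

```text
time: 20.55
tool_pos: [0.3681, 0.2384, 0.0839]
tool_rot: [-1.821, -0.0, 1.312]
wrist_force: [-1.8, 0.5, 3.9]
finger_gap: -0.0002
20.75 [0.36810357 0.23846294 0.08380436] [-1.82831276 -0.10006619  3.98444435]
```

View pics/bcmp.png

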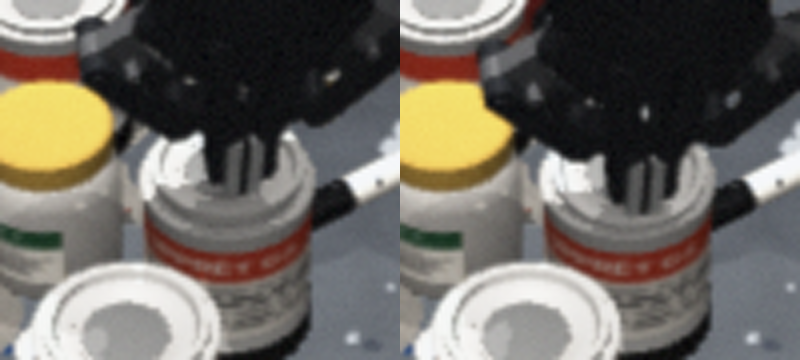

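The right-hand picture shows B's near edge sunk against the rim, which the left-hand picture doesn't. B is the loose lid, and it has leaned about 0.15 rad at 4 N. I'll lift off, straighten the tool and go over the middle.

```bash
python3 -m jog '0 -0.02 -0.005 0 0 0; 0 -0.03 -0.008 0 0 0; 0 -0.03 -0.008 0.125 0 0; 0 -0.03 -0.008 0.25 0 0; 0 -0.03 -0.008 0.25 0 0'; python3 -m jog '0 0 0 0 0 0;0 0 0 0 0 0'
python3 - <<'E'
from h import *
t=grab_frame("top");s=grab_frame("scene")
o=sensors.observe(); print(o["tool_pos"],o["tool_rot"],o["wrist_force"])
Rm=R.from_euler("xyz",o["tool_rot"]).as_matrix()
tgt=np.array([.3866,.235,.092]); print(((tgt-o["tool_pos"])@Rm).round(4))
E
```

```text
time: 21.3
tool_pos: [0.3732, 0.2385, 0.1154]
tool_rot: [-1.574, -0.003, 1.308]
wrist_force: [0.0, -0.4, -0.1]
finger_gap: 0.0001
time: 21.5
tool_pos: [0.3669, 0.2379, 0.1142]
tool_rot: [-1.571, 0.002, 1.312]
wrist_force: [-0.2, 0.1, -0.4]
finger_gap: 0.0002
[0.36680096 0.23828913 0.11443293] [-1.57071023e+00  1.03781695e-03  1.31338197e+00] [ 0.04778839 -0.13493148  0.93608444]
[ 0.0019  0.0224 -0.02  ]
```

```bash
python3 -m jog '0.002 0 -0.02 0 0 0;0.002 0.01 -0.02 0 0 0;0.002 0.022 -0.02 0 0 0;0.002 0.022 -0.02 0 0 0;0.002 0.022 -0.02 0 0 0'; python3 -m jog '0 0.002 0 0 0 0;0 0.002 0 0 0 0;0 0.002 0 0 0 0'
python3 - <<'E'
from h import *
w=grab_frame("wrist");s=grab_frame("scene")
b=cv2.resize(s["frame"][170:290,220:360,::-1],None,fx=2.8,fy=2.8,interpolation=cv2.INTER_CUBIC)
c=cv2.resize(w["frame"][180:300,210:350,::-1],None,fx=2.8,fy=2.8,interpolation=cv2.INTER_CUBIC)
cv2.imwrite("pics/b5.png",np.hstack([b,c]))
E
```

```text
time: 22.1
tool_pos: [0.388, 0.2351, 0.0923]
tool_rot: [-1.57, 0.001, 1.312]
wrist_force: [0.6, 0.5, 0.0]
finger_gap: -0.0003
time: 22.4
tool_pos: [0.3885, 0.2353, 0.091]
tool_rot: [-1.571, -0.0, 1.312]
wrist_force: [0.2, -0.0, -0.5]
finger_gap: 0.0001
```

View pics/b5.png

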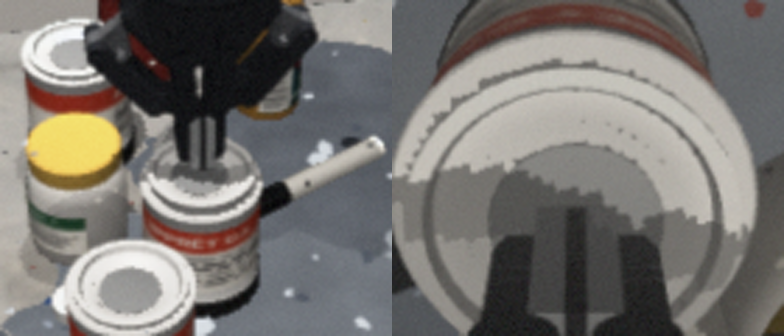

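Run:
```python
from h import *
w=grab_frame("wrist");o=sensors.observe();print(o["tool_pos"],o["wrist_force"])
K,Rm,t=P(w)
def fp(X):
    p=(Rm@np.atleast_2d(X).T+t).T; th=np.arctan2(np.hypot(p[:,0],p[:,1]),p[:,2]); ph=np.arctan2(p[:,1],p[:,0])
    return np.c_[w["cx"]+w["fx"]*th*np.cos(ph),w["cy"]+w["fy"]*th*np.sin(ph)]
T=o["tool_pos"]; print("tcp",fp(T)); tz=np.array([-.967,.256,0]); print("tip edge",fp(T+.011*tz))
print("cam",(-Rm.T@t).ravel())
im=w["frame"][:,:,::-1].copy(); im=cv2.resize(im,None,fx=1,fy=1)
big=cv2.resize(im[170:320,190:370],None,fx=4,fy=4,interpolation=cv2.INTER_CUBIC)
a=np.linspace(0,6.3,90)
for r,z,c in [(.031,.0855,(0,0,255)),(.0355,.082,(0,255,0))]:
    q=fp(np.c_[.3866+r*np.cos(a),.235+r*np.sin(a),a*0+z]); 
    cv2.polylines(big,[((q-[190,170])*4).astype(int)],False,c,1)
q=(fp(T)-[190,170])[0]*4; cv2.circle(big,(int(q[0]),int(q[1])),4,(255,0,0),-1)
cv2.imwrite("pics/b6.png",big)
```

```text
[0.3884178  0.23527663 0.09101399] [ 0.00176628 -0.92669533  0.19949197]
tcp [[275.3516915  270.81913582]]
tip edge [[275.35974293 250.69370506]]
cam [0.31372003 0.25489381 0.23241015]
```

View pics/b6.png

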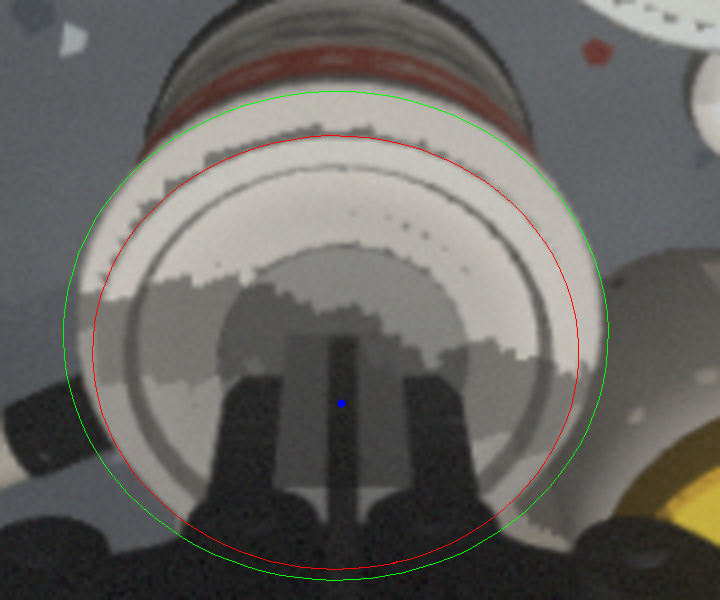

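The overlay puts the tip about 3 mm too far from the base. I'll shift 3 mm in tool +z and press.

```bash
python3 -m jog '0 0.001 0.003 0 0 0;0 0.003 0.003 0 0 0;0 0.003 0.003 0 0 0'; python3 -m jog '0 0.001 0 0 0 0;0 0.002 0 0 0 0;0 0.002 0 0 0 0; 0 0.002 0 0 0 0'
```

```text
time: 22.85
tool_pos: [0.385, 0.2359, 0.0875]
tool_rot: [-1.57, 0.0, 1.312]
wrist_force: [-0.5, -0.5, -0.5]
finger_gap: -0.0003
time: 23.25
tool_pos: [0.3855, 0.236, 0.0861]
tool_rot: [-1.571, -0.0, 1.312]
wrist_force: [-1.3, -0.5, 5.6]
finger_gap: 0.0003
```

```bash
python3 -m jog '0 0.001 0 0 0 0;0 0.001 0 0 0 0;0 0.001 0 0 0 0'
```

```text
time: 23.55
tool_pos: [0.3855, 0.2361, 0.0854]
tool_rot: [-1.571, -0.0, 1.312]
wrist_force: [-1.8, -0.9, 8.0]
finger_gap: 0.0002
```

```bash
python3 -m jog '0 0.001 0 0 0 0;0 0.001 0 0 0 0;0 0.001 0 0 0 0'
```

```text
time: 23.85
tool_pos: [0.3855, 0.236, 0.0845]
tool_rot: [-1.571, -0.0, 1.312]
wrist_force: [-1.7, -0.8, 8.0]
finger_gap: -0.0001
```

```bash
python3 -m jog '0 0.001 0 0 0 0;0 0.001 0 0 0 0;0 0.001 0 0 0 0'
```

```text
time: 24.15
tool_pos: [0.3855, 0.2361, 0.0835]
tool_rot: [-1.571, -0.0, 1.312]
wrist_force: [-2.0, -0.5, 7.9]
finger_gap: -0.0006
```

```bash
python3 -m jog '0 0.001 0 0 0 0;0 0.001 0 0 0 0;0 0.001 0 0 0 0'
```

```text
time: 24.45
tool_pos: [0.3855, 0.2361, 0.0825]
tool_rot: [-1.571, -0.0, 1.312]
wrist_force: [-1.7, -0.6, 7.7]
finger_gap: -0.0001
```

```bash
python3 -m jog '0 0.001 0 0 0 0;0 0.001 0 0 0 0;0 0.001 0 0 0 0'
```

```text
time: 24.75
tool_pos: [0.3855, 0.236, 0.0818]
tool_rot: [-1.571, -0.001, 1.312]
wrist_force: [-2.6, -0.4, 10.0]
finger_gap: -0.0
```

```bash
python3 -m jog '0 0.0005 0 0 0 0;0 0.001 0 0 0 0;0 0.001 0 0 0 0;0 0.001 0 0 0 0;0 0.001 0 0 0 0'
```

```text
time: 25.25
tool_pos: [0.3856, 0.2361, 0.0816]
tool_rot: [-1.572, -0.001, 1.312]
wrist_force: [-4.5, -1.7, 16.9]
finger_gap: 0.0001
```

The force climbs to 17 N with no further travel, about 4.7 mm down, so it's on the stop. Retracting and looking.

```bash
python3 -m jog '0 -0.003 0 0 0 0;0 -0.02 0 0 0 0;0 -0.05 0 0 0 0;0 -0.09 0 0 0 0;0 -0.1 0 0 0 0'; python3 -m jog '0 0 0.03 0 0 0;0 0 0.07 0 0 0;0 0 0.1 0 0 0;0 0 0.1 0 0 0;0 0 0.1 0 0 0'
python3 - <<'E'
from h import *
s=grab_frame("scene");t=grab_frame("top");print(sensors.observe()["wrist_force"])
a=cv2.resize(t["frame"][150:340,190:370,::-1],None,fx=2.2,fy=2.2,interpolation=cv2.INTER_CUBIC)
b=cv2.resize(s["frame"][130:320,200:380,::-1],None,fx=2.2,fy=2.2,interpolation=cv2.INTER_CUBIC)
cv2.imwrite("pics/end.png",np.hstack([a,b]))
E
```

```text
time: 25.75
tool_pos: [0.3878, 0.237, 0.1832]
tool_rot: [-1.577, -0.005, 1.312]
wrist_force: [0.4, 0.2, 0.2]
finger_gap: -0.0001
time: 26.25
tool_pos: [0.2886, 0.2616, 0.1794]
tool_rot: [-1.571, -0.0, 1.313]
wrist_force: [0.4, 0.1, 1.1]
finger_gap: 0.0002
[0.87132365 0.1389257  0.12148842]
```

View pics/end.png

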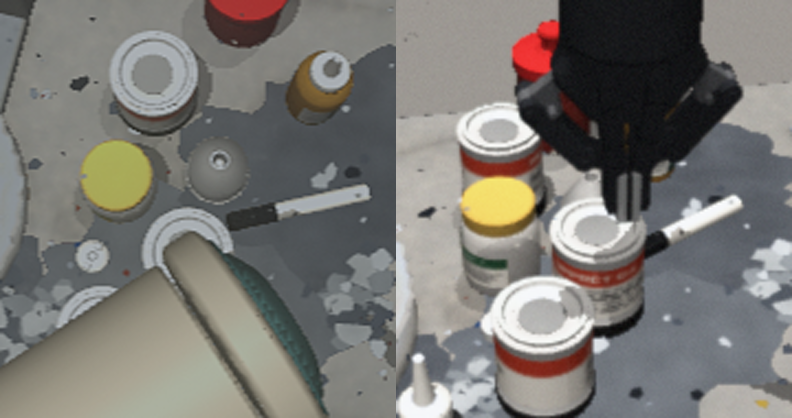

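The lid on B at (598,228) in the right half now sits low and level in its tin. The jar, cup, cap, marker, dropper and pot are where they were. The finger is well clear, at z ≈ 0.18. Handing in.

Run:
```python
from plant import ticket
print(ticket.close_job())
```

```text
the job is handed in; nothing more can be done
None
```

The loose lid is pressed home and the job is handed in, with the last move ending at about 26 s of the 45 s. It was the lid on the middle tin, beside the marker, at about x 0.386, y 0.236.

- **Finding it:** I pressed the edge of all three lids. The near and far lids were firm, rising to 11–14 N within about 0.5 mm. On my first press I wrongly took the middle lid for firm. The far lid tested firm too, and the middle lid's stop was lower than the pictures had suggested, so I retested it. Its edge sank about 4 mm at up to 4 N, and the picture showed it leaning. I estimate about 0.15 rad from the sink; I did not measure the angle directly.
- **Pressing home:** In its middle, the lid slid down at about 8 N and then stopped hard, reaching 17 N after roughly 4.6 mm of travel.
- **Last checks:** The final picture showed the lid low and level and the other things where they stood. The gripper was well clear with about zero force.
- **Not done or outside the plan:** I did not press the edge again afterwards to confirm it no longer rocks. The edge presses went over the 6 N in the brief: 14 N and 11 N on the firm lids, and 9 N on the loose lid in the first test.

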